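# Demould a back shell and turn it over onto the inspection rest

## Robot

A 6-joint arm with a two-finger parallel gripper is mounted at the origin on the work surface. World frame = base frame: x ahead of the robot, y to its left, z up, the work surface at z = 0. Lengths are in m, angles in degrees, forces in N, time in s.
With the tool pointing down it reaches from about 0.375 to 0.9 m from the base axis. Payload 3.1 kg.
Tool frame: the origin (TCP) lies on the centre line of the jaws, within the pads' length; the fingertips stand 19 mm ahead of it and the grasp point (between the pads) is the TCP (tips_ahead is the distance from the TCP to the fingertips, in m); z points along the fingers, y is the line along which they close (so a half turn about z gives the same grasp; the last joint's range is limited). The gripper opens to 87 mm and grips with 3 to 60 N. Pads are 19 mm wide; open, the fingers measure 117 mm over their backs; the gripper's body (75 mm by 190 mm) begins 51 mm behind the grasp point.
Start: joints at [-76.633, 30.224, 82.088, -0, 67.689, -10.227], TCP at [0.25, -0.573, 0.209] pointing down, gripper open.
Joint ranges: [-176.69, 176.69], [-43.24, 126.21], [12.49, 139.97], [-82, 262], [0, 151.66], [-163.58, 163.58]. Speed limits (degrees/s): [159.86, 159.86, 180, 180, 180, 180].

## Interface

Orientations are given as a 3x3 rotation matrix whose columns are the frame's x, y, z axes.
In Python, from rig import read_state, capture, hand_in, trace, landmark_of, tips_ahead gives the robot as it stands.
- The arm moves only by the shell command python3 -m jog 'ROWS'. ROWS is JSON, a list of rows, each an object of numbers: "tx", "ty", "tz": the shift along the tool's x, y, z in cm; "roll": the turn about the tool's z in rad; "jaw": the opening, from 0 (shut) to 1 (fully open). A call has 1 to 8 rows; each row shifts and turns the commanded pose from where the row before left it, along the tool's axes as they then stand; what a row does not reach is not made up. A row lasts 1/10 s, in which the tool goes at most 50 mm and 8.59 degrees, less where a joint would pass 70% of its speed; a pose out of reach is approached as far as the arm can. A call with a gripper value outside its range is refused whole. The fingers move at their own pace and stop on an object; the grip force is fixed at half the most. Time passes only in rows, so rows that do not move let the fingers close. It gives the time, the measured TCP pose, the force, the opening and the grip force at its end, in the units of the state.
- read_state(): the state, without advancing time (a new reading comes with each control period).
- capture(name): name is "scene" or "side" or "wrist"; returns a dict with "img" (480x640x3 uint8, red, green, blue), "vertical_fov" (degrees; the focal length in pixels is half the picture's height over the tangent of half this angle, whatever the lens; pixels are square), "cx", "cy" (the principal point, pixels), "k1" (the pictures are not rectified: a ray, as slopes to the right and down, at radius r is drawn at 1 + k1 r^2 times it, then the intrinsics apply), "cam_to_world" (4x4, takes a point from camera to world coordinates); the wrist camera has in their place "tool_from_camera" (4x4, takes a point from camera to tool coordinates, whose origin is the TCP and whose axes are the flange's). Camera axes: x right, y up, looking along -z (the intrinsics and any distortion apply to the point x, -y, -z); pixel columns grow to the right and rows downward; lengths in m; the calibration is good to about 2 mm. A picture is of the moment at which its call begins: read the wrist's pose just before it. There is no depth.
- hand_in(): hands the job in; it is judged then, once.
Trained networks look in the newest picture that a camera, given by its name, has taken for a name from the list of things; names that differ only in an ending like _2 or _b are one class to them, and where a whole thing is asked for, a point or a joint stands for the part that bears it (a point fixed in the world has none). Each returns a list of dicts, best first, with "p" (0 to 1); they miss things now and then, are a little off and sometimes report something else, mostly with a low value. They report only what shows in the picture. A call takes as long as a camera call. They do not tell look-alikes from the thing itself.
- trace(camera, thing): "pixels" (480x640 bool, what is visible of it) and "bbox" ([left, top, width, height] in pixels, round what is visible of it).
- landmark_of(camera, thing): "point" ([row, column] in pixels: a listed point, or the origin of a listed thing).
The state is a dict: "time_s": time; "joint_positions": joint angles; "qvel": joint speeds; "tau": joint torques, N m; "position": TCP position; "tcp_rot": TCP orientation; "force": force on the tool from outside, world axes, zero at the start; "moment": the same for the moment, N m; "opening": opening from 0.0 (shut) to 1.0 (fully open); "grasp_force": force on a finger pad.
Only numpy, scipy, OpenCV 4.12 (cv2) and the standard library are available. Lean on these libraries where they do the work, as an engineer would, in place of code of your own. Each camera call takes 0.05 s, during which the arm holds its last target. There are 200 camera calls.

## Task

Lift the dark grey moulded back shell out of the open pocket of the leaning aluminium mould, turn it over, and stand it on the leaning steel inspection rest so that its smooth outer face looks out and its hollow side lies flat against the plate, tab at the top, bottom edge on the ledge between the two cheeks. Set it down gently, never dropping it, and leave the other things on the bench where they are.

Things in the scene. Friction and masses are not known exactly. Their poses are not given: they have to be found in the camera images.
- shell: Dark grey plastic tray-like shell, 120 (x) x 80 (y) x 14 mm (z), 110 g; starts in the pocket, axes along the pocket's, hollow side out, tab up. Origin: centre of the smooth outer face. x: along the length, away from the tab; bottom edge at x = +60. z: outer face (0) to rim of the hollow side (14 mm; rim walls 5, skin 4 mm thick). On the rest, turned over, its z points into the plate.
- tab (a point): point in the shell's solid flat gate tab, at shell x = -95, y = 0, z = 7 mm. The tab is 40 mm wide (y), 10 mm thick (z = 2 to 12) and runs from the shell's top edge at x = -60 to x = -110 mm. In the mould it sticks out above the block, with free air before and behind it.
- mould: fixed aluminium stand of the mould: foot 165 x 130 mm, 12 mm thick, with two posts behind the block. Origin: centre of its underside, on the bench, right below the pocket's origin; z up; at yaw 0 the pocket looks to +x, away from the robot
- pocket: Open pocket of the mould block, fixed, leaning back, 60 deg from level. Origin: centre of its floor, 95 mm above the bench. x down the slope, y level, z out of the pocket. Pocket 123 x 84, 12 mm deep: 1.5 to 2 mm play round the shell, which must come out along +z. Block: x -71.5 to 78.5, y -58 to 58, z -20 to 12 mm. Top wall has a 50 mm wide gap for the tab.
- rest: fixed foot of the steel inspection rest, 170 x 128 mm, 10 mm thick, with two posts behind the plate. Origin: centre of its underside, on the bench, right below the plate's origin; z up; at yaw 0 the plate looks to +x, away from the robot
- plate: Flat steel plate of the rest, fixed, leaning back, 55 deg from level. Origin: on its face, 80 mm above the bench. x down the slope, y level, z out of the face. Plate: x -50 to 68, y -63 to 63, 8 mm thick. Ledge: upper side at x = 60, stands out 26 mm; cheeks at its ends, inner sides y = -57 and 57, x 20 to 60. A shell stood well has its origin near (0, 0, 14) mm.
- screwdriver: screwdriver lying on the bench, about 200 mm long; bystander
- jar: white jar with black cap, 48 mm across, 70 mm tall, origin under its centre; bystander
- holder: blue circuit-board holder, 120 x 80 x 28 mm, origin under its centre; bystander
- tray: grey plastic divided screw tray, 110 x 150 x 30 mm, origin under its centre; bystander
Not all that is in view belongs to the job. Leave any green or turquoise look-alike of the mould alone.

How it is judged:
By the outcome, as a careful person would: the job done as asked, in the order asked, and still so for the second after the job is handed in, with the robot touching nothing.
It also fails if it takes over 42 s, if anything falls off the work surface, if the arm or the gripper's body presses on something with over 40 N, if the wrist force passes 120 N, or if a joint passes its speed limit or range.

## Working session

There is one attempt and no reset: what is moved stays moved. The work goes in short steps, Python scripts to look and compute and a shell command to move; the robot and the scene stay as the last step left them, time stands still between calls to the robot, and variables do not carry over. Pictures are saved under pics/ and viewed, at most 10 in all, crops included, and the job is handed in when it is done.

```bash
mkdir -p pics; ls; cat > h.py <<'E'
import numpy as np, cv2
from rig import *
def cam(name):
    s=read_state(); c=capture(name); f=240/np.tan(np.radians(c["vertical_fov"]/2))
    if name=="wrist":
        T=np.eye(4);T[:3,:3]=np.array(s["tcp_rot"]);T[:3,3]=s["position"];M=T@np.array(c["tool_from_camera"])
    else: M=np.array(c["cam_to_world"])
    M=M@np.diag([1,-1,-1,1.]) # cv axes
    return dict(img=np.array(c["img"]),f=f,cx=c["cx"],cy=c["cy"],k1=c["k1"],M=M)
def proj(C,P):
    P=np.atleast_2d(P);q=(P-C["M"][:3,3])@C["M"][:3,:3];u=q[:,:2]/q[:,2:]
    u=u*(1+C["k1"]*(u**2).sum(1,keepdims=True));return u*C["f"]+[C["cx"],C["cy"]]
def ray(C,uv):
    d=(np.array(uv,float)-[C["cx"],C["cy"]])/C["f"];u=d.copy()
    for _ in range(20):u=d/(1+C["k1"]*(u@u))
    v=C["M"][:3,:3]@np.array([u[0],u[1],1]);return C["M"][:3,3],v/np.linalg.norm(v)
def atz(C,uv,z):
    o,v=ray(C,uv);return o+v*(z-o[2])/v[2]
def tri(rays):
    A=0;b=0
    for o,v in rays:
        Q=np.eye(3)-np.outer(v,v);A=A+Q;b=b+Q@o
    p=np.linalg.solve(A,b);return p,[np.linalg.norm((np.eye(3)-np.outer(v,v))@(p-o))*1e3 for o,v in rays]
def save(img,n):cv2.imwrite("pics/"+n,img[:,:,::-1])
E
python3 - <<'E'
from h import *
np.set_printoptions(precision=3,suppress=True)
for n in("scene","side","wrist"):
    C=cam(n);save(C["img"],n+"0.png");print(n,C["f"],C["M"].tolist() if n!="wrist" else "")
    for t in("shell","tab","mould","pocket","rest","plate"):
        L=[(l["point"],l["p"]) for l in landmark_of(n,t)]
        T=[(x["bbox"],round(x["p"],2)) for x in trace(n,t)] if t in("shell","mould","rest") else ""
        print(t,[(np.round(a,1).tolist(),round(p,2)) for a,p in L],T)
E
```

```text
pics
scene 442.2891022436432 [[0.05692183608131559, 0.5657633195145624, -0.8226006144350946, 1.4746832563320136], [0.9983636661763116, -0.03676837310152228, 0.04379585366745997, 0.0415059269065701], [-0.00546759875321485, -0.823747505629808, -0.5669304651652999, 0.8197457230400692], [0.0, 0.0, 0.0, 1.0]]
shell [([246.5, 362.9], 0.75)] [([346.4, 208.6, 30.4, 61.7], 0.64)]
tab [([213.8, 357.0], 0.7), ([281.2, 134.5], 0.38)] 
mould [([219.0, 412.2], 0.9), ([253.1, 510.3], 0.88), ([307.5, 482.8], 0.82), ([267.5, 361.1], 0.72), ([225.3, 209.0], 0.69)] [([329.6, 214.1, 62.0, 84.4], 0.92), ([449.5, 249.6, 70.5, 86.0], 0.87), ([382.1, 173.5, 59.7, 60.8], 0.73), ([188.0, 177.5, 47.8, 61.3], 0.72)]
pocket [([281.0, 488.4], 0.96), ([226.5, 520.6], 0.91), ([246.2, 360.8], 0.89), ([195.4, 413.2], 0.89), ([198.8, 212.2], 0.84)] 
rest [([280.1, 206.9], 0.96)] [([181.1, 235.4, 48.9, 62.3], 0.96), ([438.7, 238.4, 29.4, 31.2], 0.23)]
plate [([249.8, 206.1], 0.96)] 
side 496.39053677147433 [[-0.7238932901819922, -0.5950644261922502, 0.3491086265189932, -0.007453401982828995], [-0.6899054023817592, 0.62
[... 238 characters left out ...]
8, 28.7], 0.95)]
tab [([266.3, 315.0], 0.81), ([186.8, 291.7], 0.23)] 
mould [([320.2, 187.2], 0.91), ([246.1, 463.2], 0.91), ([402.3, 316.5], 0.83), ([286.6, 299.4], 0.59)] [([267.4, 246.4, 65.2, 67.3], 0.96), ([153.8, 285.8, 68.1, 66.4], 0.96), ([447.2, 208.4, 56.2, 62.3], 0.89), ([151.6, 382.1, 72.5, 68.2], 0.6), ([282.7, 366.2, 68.7, 66.1], 0.55)]
pocket [([270.5, 296.6], 0.92), ([391.2, 318.7], 0.76), ([412.4, 178.1], 0.66)] 
rest [([205.5, 396.2], 0.79), ([186.9, 289.5], 0.39)] [([363.8, 178.2, 62.3, 52.4], 0.68)]
plate [([190.6, 399.6], 0.68)] 
wrist 379.03101495390007 
shell [] []
tab [] 
mould [([126.2, 26.0], 0.98)] [([0.0, 26.1, 105.8, 200.9], 0.96)]
pocket [] 
rest [] []
plate []
```

View pics/scene0.png

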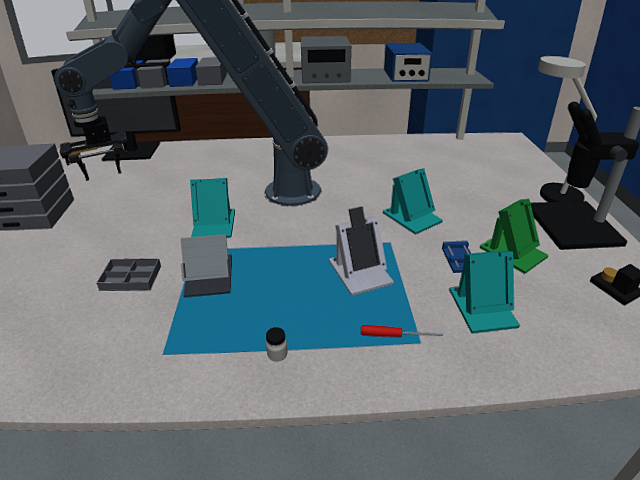

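View pics/side0.png

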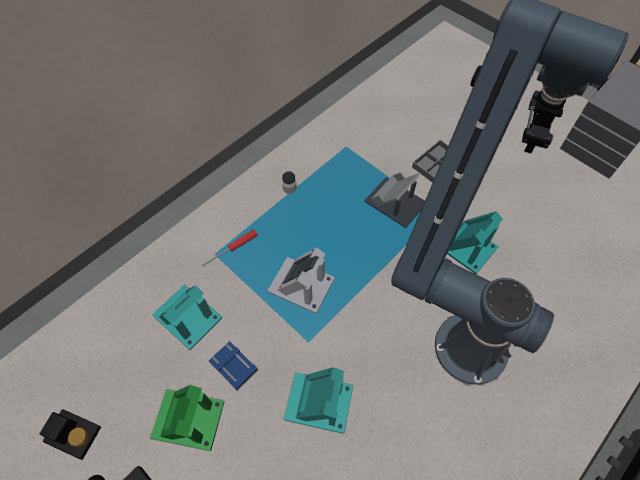

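```bash
cat >> h.py <<'E'
from scipy.spatial.transform import Rotation as R
def rz(a):c,s=np.cos(a),np.sin(a);return np.array([[c,-s,0],[s,c,0],[0,0,1]])
def frame(x,y,a,h,lean):  # yaw a rad; returns R,p of pocket/plate frame
    l=np.radians(lean);B=np.array([[np.cos(l),0,np.sin(l)],[0,1,0],[-np.sin(l),0,np.cos(l)]])
    return rz(a)@B,np.array([x,y,h])
E
python3 - <<'E'
from h import *
from scipy.optimize import least_squares
np.set_printoptions(precision=4,suppress=True)
S,D=cam("scene"),cam("side")
a=cv2.resize(S["img"][190:310,170:400],None,fx=3,fy=3,interpolation=3);b=cv2.resize(D["img"][160:320,260:440],None,fx=1.3,fy=1.3)
a=a[:, :690];save(a,"crop.png")
obs=[(S,"pocket",(360.8,246.2)),(S,"tab",(357,213.8)),(S,"mould",(361.1,267.5)),(D,"pocket",(296.6,270.5)),(D,"tab",(315,266.3)),(D,"mould",(299.4,286.6))]
def res(v):
    Rm,p=frame(*v,.095,60);P={"pocket":p,"tab":p+Rm@[-.095,0,.007],"mould":np.array([v[0],v[1],0])}
    return np.concatenate([proj(C,P[n])[0]-uv for C,n,uv in obs])
best=min((least_squares(res,[.6,0,y],loss="soft_l1") for y in np.arange(-3,3,1.)),key=lambda r:r.cost)
print("mould",best.x,np.degrees(best.x[2]),best.fun.reshape(-1,2))
for n,uv in(("plate",(206.1,249.8)),("rest",(206.9,280.1))):print(n,atz(S,uv,.08 if n=="plate" else 0))
for c in (trace("scene","mould"),trace("side","mould"),trace("side","rest"),landmark_of("side","rest")):print([(np.round(x.get("bbox",x.get("point"))).tolist(),round(x["p"],2)) for x in c])
E
```

```text
mould [0.4903 0.1996 0.3092] 17.71751346839237 [[ 1.4239  0.0781]
 [ 0.164  -1.1222]
 [-0.3204  5.2246]
 [ 3.0421  1.9112]
 [-3.1917 -2.0831]
 [ 1.5564 -0.2116]]
plate [ 0.4587 -0.2393  0.08  ]
rest [ 0.4964 -0.2437  0.    ]
[([332.0, 214.0, 58.0, 86.0], 0.78), ([450.0, 250.0, 70.0, 86.0], 0.71), ([382.0, 172.0, 61.0, 65.0], 0.68), ([189.0, 179.0, 44.0, 57.0], 0.6), ([479.0, 201.0, 69.0, 75.0], 0.58)]
[([267.0, 252.0, 68.0, 62.0], 0.7), ([152.0, 286.0, 71.0, 62.0], 0.66), ([148.0, 381.0, 76.0, 67.0], 0.59), ([280.0, 364.0, 74.0, 69.0], 0.56)]
[([282.0, 256.0, 36.0, 34.0], 0.68), ([365.0, 177.0, 61.0, 54.0], 0.65)]
[([206.0, 393.0], 0.91)]
```

View pics/crop.png

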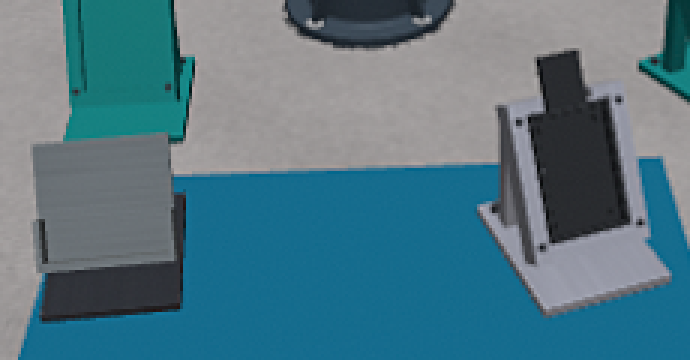

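```bash
python3 - <<'E'
from h import *
np.set_printoptions(precision=3,suppress=True)
s=read_state();print(np.array(s["tcp_rot"]),s["time_s"],s["opening"],s["joint_positions"]);c=capture("wrist");print(np.array(c["tool_from_camera"]),c["vertical_fov"])
E
```

```text
[[ 0.916  0.4    0.   ]
 [ 0.4   -0.916  0.   ]
 [ 0.    -0.    -1.   ]] 1.8 1.006647670286625 [-76.634  30.224  82.088   0.001  67.689 -10.226]
[[ 0.     0.964  0.266  0.073]
 [ 1.     0.    -0.001 -0.001]
 [-0.001  0.266 -0.964 -0.175]
 [ 0.     0.     0.     1.   ]] 64.68345524067637
```

Candidates (scene px): the dark shell with its tab sits in the grey aluminium mould at (361,250). The look-alikes at teal (211,207), teal (412,200), teal (487,290) and green (517,235) are all empty. The crop confirms the aluminium mould, and the steel rest is at (206,265). I'm moving over the rest to look closer.

```bash
python3 -m jog '[{"tz":-4},{"tz":-4},{"tx":3.2,"ty":-2.2,"tz":-0.5},{"tx":3.2,"ty":-2.2,"tz":-0.5},{"tx":3.2,"ty":-2.2,"tz":-0.5},{"tx":3.2,"ty":-2.2,"tz":-0.5},{"tx":3.2,"ty":-2.2,"tz":-0.5},{"tx":3.2,"ty":-2.2,"tz":-0.5}]'; python3 -m jog '[{"tx":3.2,"ty":-2.2},{"tx":3.2,"ty":-2.2},{"tx":3.2,"ty":-2.2},{"tx":3.0,"ty":-2.2},{},{}]'
python3 - <<'E'
from h import *
C=cam("wrist");save(C["img"],"w1.png");np.save("w1.npy",C,allow_pickle=True)
for t in("rest","plate"):print(t,[(np.round(l["point"]).tolist(),round(l["p"],2)) for l in landmark_of("wrist",t)])
E
```

```text
rest []
plate []$[0]: bad value
$[0]: bad value
```

View pics/w1.png

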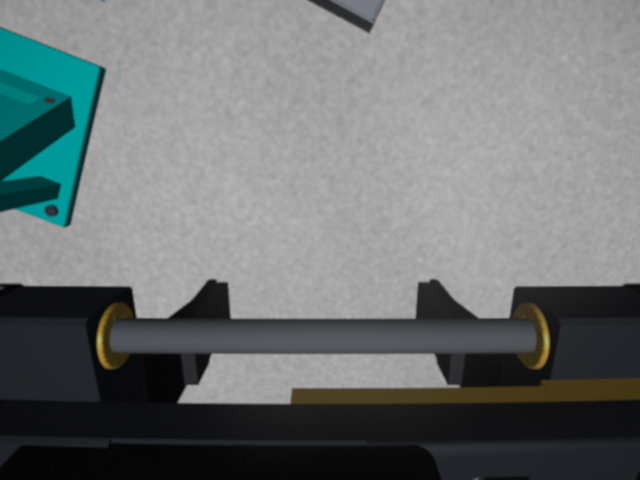

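```bash
python3 -m jog '[{"tx":0,"ty":0,"tz":-4,"roll":0,"jaw":1},{"tx":3,"ty":-1.3,"tz":-3,"roll":0,"jaw":1},{"tx":3.9,"ty":-1.65,"tz":-1,"roll":0,"jaw":1},{"tx":3.9,"ty":-1.65,"tz":-1,"roll":0,"jaw":1},{"tx":3.9,"ty":-1.65,"tz":-1,"roll":0,"jaw":1},{"tx":3.9,"ty":-1.65,"tz":-1,"roll":0,"jaw":1},{"tx":3.9,"ty":-1.65,"tz":-1,"roll":0,"jaw":1},{"tx":3.9,"ty":-1.65,"tz":0,"roll":0,"jaw":1}]'
```

```text
time_s: 2.8
position: [0.4489, -0.3637, 0.3309]
tcp_rot: [[0.916, 0.4, 0.003], [0.4, -0.916, -0.003], [0.001, 0.004, -1.0]]
force: [0.9, -1.9, -0.5]
opening: 0.996
grasp_force: 0.0
```

```bash
python3 -m jog '[{"tx":4,"ty":-1.8,"tz":0,"roll":0,"jaw":1},{"tx":4,"ty":-1.8,"tz":0,"roll":0,"jaw":1},{"tx":4,"ty":-1.8,"tz":0,"roll":0,"jaw":1},{"tx":4,"ty":-1.8,"tz":0,"roll":0,"jaw":1},{"tx":3,"ty":-1.2,"tz":0,"roll":0,"jaw":1},{"tx":0,"ty":0,"tz":0,"roll":-0.145,"jaw":1},{"tx":0,"ty":0,"tz":0,"roll":-0.145,"jaw":1},{"tx":0,"ty":0,"tz":0,"roll":-0.145,"jaw":1}]'
python3 -m jog '[{"tx":0,"ty":0,"tz":0,"roll":-0.145,"jaw":1},{"tx":0,"ty":0,"tz":0,"roll":-0.145,"jaw":1},{"tx":0,"ty":0,"tz":0,"roll":-0.145,"jaw":1},{"tx":0,"ty":0,"tz":0,"roll":-0.145,"jaw":1},{"tx":0,"ty":0,"tz":0,"roll":-0.145,"jaw":1},{"tx":0,"ty":0,"tz":0,"roll":-0.145,"jaw":1},{"tx":0,"ty":0,"tz":0,"roll":-0.145,"jaw":1},{"tx":0,"ty":0,"tz":0,"roll":-0.145,"jaw":1}]' >/dev/null
python3 -m jog '[{"tx":0,"ty":0,"tz":0,"roll":-0.145,"jaw":1},{"tx":0,"ty":0,"tz":0,"roll":-0.145,"jaw":1},{"tx":0,"ty":0,"tz":0,"roll":-0.145,"jaw":1},{"tx":0,"ty":0,"tz":0,"roll":-0.145,"jaw":1},{"tx":0,"ty":0,"tz":0,"roll":-0.145,"jaw":1},{"tx":0,"ty":0,"tz":0,"roll":-0.145,"jaw":1},{"tx":0,"ty":0,"tz":0,"roll":-0.145,"jaw":1},{"tx":0,"ty":0,"tz":0,"roll":-0.145,"jaw":1}]'
python3 -m jog '[{"tx":0,"ty":0,"tz":0,"roll":-0.145,"jaw":1},{"tx":0,"ty":0,"tz":0,"roll":-0.145,"jaw":1},{"tx":0,"ty":0,"tz":0,"roll":0,"jaw":1},{"tx":0,"ty":0,"tz":0,"roll":0,"jaw":1}]'
python3 - <<'E'
from h import *
print(read_state()["joint_positions"])
C=cam("wrist");save(C["img"],"w2.png");np.save("w2.npy",C,allow_pickle=True)
for t in("rest","plate"):print(t,[(np.round(l["point"]).tolist(),round(l["p"],2)) for l in landmark_of("wrist",t)])
E
```

```text
time_s: 3.6
position: [0.588, -0.2107, 0.3288]
tcp_rot: [[0.657, 0.754, -0.0], [0.754, -0.657, 0.0], [-0.0, -0.0, -1.0]]
force: [0.6, 0.4, -0.3]
opening: 0.998
grasp_force: 0.0
time_s: 5.2
position: [0.5877, -0.2113, 0.3289]
tcp_rot: [[-1.0, -0.031, -0.0], [-0.031, 1.0, 0.0], [0.0, 0.0, -1.0]]
force: [0.3, -0.1, -0.0]
opening: 1.003
grasp_force: 0.0
time_s: 5.6
position: [0.5877, -0.2113, 0.3289]
tcp_rot: [[-0.952, -0.307, -0.0], [-0.307, 0.952, 0.0], [0.0, 0.0, -1.0]]
force: [-0.7, -0.5, -0.1]
opening: 1.0
grasp_force: 0.0
[-3.00161469e+01  2.41483394e+01  7.31246281e+01 -7.54345631e-04
  8.27351302e+01 -1.37901500e+02]
rest [([105.0, 323.0], 0.57)]
plate [([101.0, 325.0], 0.58)]
```

View pics/w2.png

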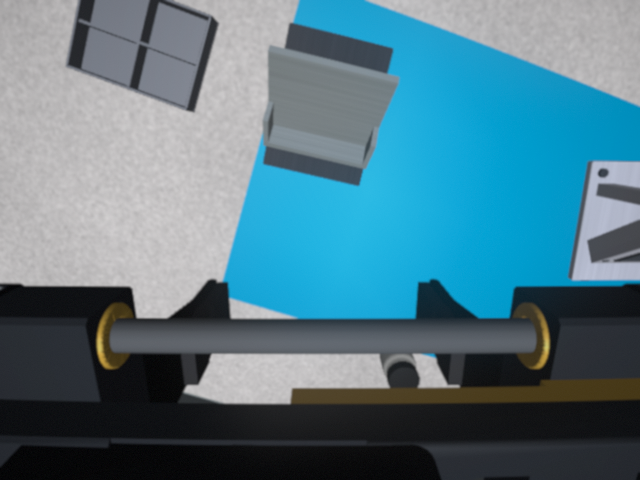

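The wrist view shows the steel rest at about (325,110), facing image-down, with foot corners at (289,25), (392,46), (360,185) and (264,163). The plate's top corners are at (270,47) and (397,77). The aluminium mould's edge is at the right. I'll fit the rest pose, then move over to the mould.

```bash
cat >> h.py <<'E'
from scipy.optimize import least_squares
def fit(C,pts,uv,h,lean,x0,sub=True):
    # pts: list of ('f',x,y,z) in foot frame or ('p',x,y,z) in plate frame, mm
    g=cv2.cvtColor(C["img"],cv2.COLOR_RGB2GRAY)
    uv=np.array(uv,np.float32)
    if sub: uv=cv2.cornerSubPix(g,uv.reshape(-1,1,2).copy(),(4,4),(-1,-1),(3,40,.01)).reshape(-1,2)
    def res(v):
        Rm,p=frame(*v,h,lean);P=[(p+Rm@(np.array(q[1:])/1e3)) if q[0]=='p' else np.array([v[0],v[1],0])+rz(v[2])@(np.array(q[1:])/1e3) for q in pts]
        return (proj(C,np.array(P))-uv).ravel()
    r=least_squares(res,x0,loss="soft_l1",f_scale=1.5);print("pose",np.round(r.x[:2]*1e3,1),round(np.degrees(r.x[2]),2));print(np.round(np.hstack([uv,res(r.x).reshape(-1,2)]),1).tolist());return r.x
E
python3 - <<'E'
from h import *
C=np.load("w2.npy",allow_pickle=True).item()
pts=[('f',85,64,10),('f',85,-64,10),('f',-85,64,10),('f',-85,-64,10),('p',-50,-63,0),('p',-50,63,0)]
uv=[(360,184),(264,163),(392,46),(289,25),(270,47),(397,77)]
for s in(False,True):fit(C,pts,uv,.08,55,[.48,-.24,0],s)
E
python3 -m jog '[{"tx":-1.3,"ty":4.2,"tz":0,"roll":0,"jaw":1},{"tx":-1.3,"ty":4.2,"tz":0,"roll":0,"jaw":1},{"tx":-1.3,"ty":4.2,"tz":0,"roll":0,"jaw":1},{"tx":-1.3,"ty":4.2,"tz":0,"roll":0,"jaw":1},{"tx":-1.3,"ty":4.2,"tz":0,"roll":0,"jaw":1},{"tx":-1.3,"ty":4.2,"tz":0,"roll":0,"jaw":1},{"tx":-1.3,"ty":4.2,"tz":0,"roll":0,"jaw":1},{"tx":-1.3,"ty":4.2,"tz":0,"roll":0,"jaw":1}]'
python3 -m jog '[{"tx":-1.0,"ty":4.2,"tz":0,"roll":0,"jaw":1},{"tx":-1.0,"ty":4.2,"tz":0,"roll":0,"jaw":1},{"tx":0,"ty":0,"tz":0,"roll":0,"jaw":1},{"tx":0,"ty":0,"tz":0,"roll":0,"jaw":1}]'
python3 - <<'E'
from h import *
print(read_state()["joint_positions"])
C=cam("wrist");save(C["img"],"w3.png");np.save("w3.npy",C,allow_pickle=True)
for t in("mould","pocket","tab","shell"):print(t,[(np.round(l["point"]).tolist(),round(l["p"],2)) for l in landmark_of("wrist",t)])
E
```

```text
pose [ 479.5 -241.5] 5.72
[[360.0, 184.0, 0.4, -0.1], [264.0, 163.0, -0.9, -0.2], [392.0, 46.0, 1.8, -1.6], [289.0, 25.0, -0.6, -5.6], [270.0, 47.0, -2.8, 1.7], [397.0, 77.0, 1.9, 2.3]]
pose [ 480.1 -241.2] 5.07
[[358.4, 185.2, 1.2, -0.3], [262.9, 163.3, -0.3, -0.7], [392.5, 48.3, 2.0, -2.4], [289.0, 23.1, 0.4, -3.5], [269.3, 44.5, -1.4, 4.2], [399.8, 76.2, -0.7, 4.8]]
time_s: 6.55
position: [0.5823, 0.1421, 0.3292]
tcp_rot: [[-0.951, -0.309, 0.001], [-0.309, 0.951, -0.0], [-0.0, -0.0, -1.0]]
force: [1.0, -0.6, -0.0]
opening: 1.001
grasp_force: 0.0
time_s: 6.95
position: [0.5751, 0.2273, 0.3288]
tcp_rot: [[-0.95, -0.312, -0.0], [-0.312, 0.95, -0.001], [0.0, -0.001, -1.0]]
force: [-0.3, -0.1, -0.5]
opening: 1.001
grasp_force: 0.0
[ 1.12416730e+01  2.35992156e+01  7.40406808e+01 -4.08833170e-02
  8.23728591e+01 -9.69114907e+01]
mould [([311.0, 481.0], 0.8)]
pocket []
tab [([65.0, 316.0], 0.71)]
shell [([124.0, 316.0], 0.94)]
```

View pics/w3.png

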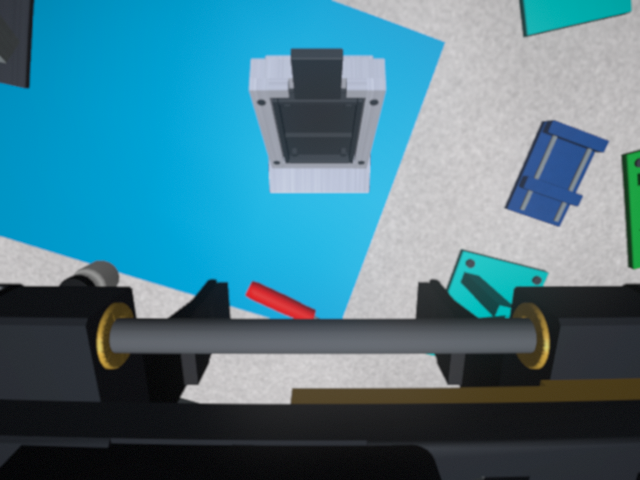

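```bash
cat > ov.py <<'E'
from h import *
C=np.load("w2.npy",allow_pickle=True).item()
pts=[('f',85,64,10),('f',85,-64,10),('f',-85,64,10),('f',-85,-64,10),('p',-50,-63,-8),('p',-50,63,-8)]
uv=[(360,184),(264,163),(392,46),(289,25),(270,47),(397,77)]
r=fit(C,pts,uv,.08,55,[.48,-.24,0],False);r=fit(C,pts,uv,.08,55,[.48,-.24,0])
E2=np.load("w3.npy",allow_pickle=True).item()
pts=[('f',82.5,65,12),('f',82.5,-65,12),('p',-71.5,-58,-20),('p',-71.5,58,-20),('p',-110,-20,12),('p',-110,20,12)]
uv=[(369,192),(270,192),(250,58),(385,58),(291,49),(343,49)]
m=fit(E2,pts,uv,.095,60,[.49,.2,.3],False);m=fit(E2,pts,uv,.095,60,[.49,.2,.3])
def ov(C,v,h,lean,polys,roi,k):
    x,y,w,hh=roi;im=cv2.resize(C["img"][y:y+hh,x:x+w],None,fx=k,fy=k,interpolation=2)
    Rm,p=frame(*v,h,lean)
    for t,P in polys:
        P=np.array(P)/1e3;W=p+P@Rm.T if t=='p' else np.array([v[0],v[1],0])+P@rz(v[2]).T
        q=((proj(C,W)-[x,y]+.5)*k-.5);cv2.polylines(im,[np.round(q*8).astype(np.int32)],True,(255,0,0) if t=='p' else (255,255,0),1,16,3)
    return im
rect=lambda x0,x1,y0,y1,z:[(x0,y0,z),(x1,y0,z),(x1,y1,z),(x0,y1,z)]
A=ov(C,r,.08,55,[('f',rect(-85,85,-64,64,10)),('p',rect(-50,60,-63,63,0)),('p',[(60,-63,26),(60,63,26),(60,57,0),(60,-57,0)])],(245,10,170,190),2.35)
B=ov(E2,m,.095,60,[('f',rect(-82.5,82.5,-65,65,12)),('p',rect(-71.5,78.5,-58,58,12)),('p',rect(-61.5,61.5,-42,42,12)),('p',rect(-110,-60,-20,20,12))],(235,35,165,190),2.35)
n=min(A.shape[0],B.shape[0]);save(np.hstack([A[:n],B[:n]]),"ov.png")
E
python3 ov.py
```

```text
pose [ 482.7 -240.8] 6.0
[[360.0, 184.0, 0.5, 2.3], [264.0, 163.0, -0.7, 2.7], [392.0, 46.0, 1.1, 1.0], [289.0, 25.0, -1.3, -2.4], [270.0, 47.0, -1.3, -0.5], [397.0, 77.0, 2.1, -0.9]]
pose [ 482.1 -241.2] 5.12
[[358.4, 185.2, 0.7, 1.1], [262.9, 163.3, -0.7, 0.8], [392.5, 48.3, 1.4, -0.8], [289.0, 23.1, -0.2, -1.7], [269.3, 44.5, -0.1, 0.2], [399.8, 76.2, -0.6, 0.3]]
pose [491.7 195.5] 18.16
[[369.0, 192.0, 0.6, -0.9], [270.0, 192.0, -0.6, -0.9], [250.0, 58.0, 0.8, -2.0], [385.0, 58.0, -0.4, -2.1], [291.0, 49.0, -1.1, 5.1], [343.0, 49.0, 0.6, 5.1]]
pose [492.2 195.3] 18.12
[[368.2, 192.6, 1.1, -1.1], [270.2, 192.7, -1.0, -1.2], [250.4, 58.2, 0.1, -1.6], [384.2, 58.3, 0.0, -1.7], [290.5, 48.5, -1.0, 6.4], [342.3, 48.7, 0.8, 6.2]]
```

View pics/ov.png

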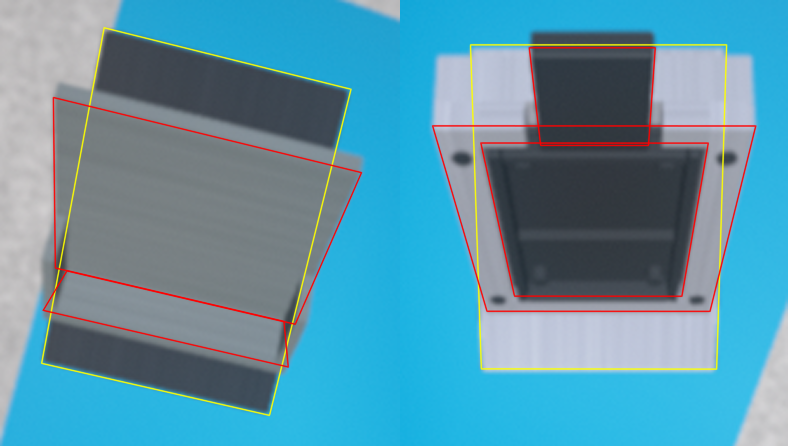

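```bash
cat > plan.py <<'E'
from h import *
E2=np.load("w3.npy",allow_pickle=True).item()
pts=[('f',82.5,65,12),('f',82.5,-65,12),('p',-71.5,-58,-20),('p',-71.5,58,-20),('p',-110,-20,2),('p',-110,20,2)]
uv=[(369,192),(270,192),(250,58),(385,58),(291,49),(343,49)]
m=fit(E2,pts,uv,.095,60,[.49,.2,.3])
Rm,p=frame(*m,.095,60);g=p+Rm@[-.099,0,.007]
s=read_state();T=np.array(s["tcp_rot"]);t=np.array(s["position"])
print("grip",g,"tool delta cm",T.T@(g-t)*100,"psi",np.degrees(np.arctan2(T[1,0],T[0,0])), "pull 1cm along z, tool:",T.T@Rm[:,2])
E
python3 plan.py
```

```text
pose [494.4 196. ] 18.12
[[368.2, 192.6, 1.0, 0.7], [270.2, 192.7, -1.0, 0.5], [250.4, 58.2, 0.2, 1.1], [384.2, 58.3, -0.1, 1.1], [290.5, 48.5, -0.6, -1.4], [342.3, 48.7, 0.5, -1.6]]
grip [0.45309502 0.18250537 0.18423651] tool delta cm [12.97774431 -0.25923071 14.47772331] psi -162.07363695233326 pull 1cm along z, tool: [-0.86597227  0.00289102 -0.50008367]
```

The mould fit is good to about 1 px: origin (494,196) mm, yaw 18.1°. I'm going above the tab and then down, gripping it across its width.

```bash
python3 -m jog '[{"tx":4,"ty":-0.1,"tz":1,"roll":0,"jaw":1},{"tx":4,"ty":-0.1,"tz":2,"roll":0,"jaw":1},{"tx":3,"ty":-0.06,"tz":2,"roll":0,"jaw":1},{"tx":2,"ty":0,"tz":2,"roll":0,"jaw":1},{"tx":0,"ty":0,"tz":2,"roll":0,"jaw":1},{"tx":0,"ty":0,"tz":2,"roll":0,"jaw":1},{"tx":0,"ty":0,"tz":0,"roll":0,"jaw":1},{"tx":0,"ty":0,"tz":0,"roll":0,"jaw":1}]'
python3 - <<'E'
exec(open('plan.py').read());C=cam("wrist");save(C["img"],"w4.png")
D=cam("side");save(D["img"],"s4.png")
E
```

```text
time_s: 8.0
position: [0.4531, 0.183, 0.2193]
tcp_rot: [[-0.951, -0.309, 0.0], [-0.309, 0.951, -0.0], [0.0, -0.0, -1.0]]
force: [0.0, 0.1, -0.6]
opening: 1.002
grasp_force: 0.0
pose [494.4 196. ] 18.12
[[368.2, 192.6, 1.0, 0.7], [270.2, 192.7, -1.0, 0.5], [250.4, 58.2, 0.2, 1.1], [384.2, 58.3, -0.1, 1.1], [290.5, 48.5, -0.6, -1.4], [342.3, 48.7, 0.5, -1.6]]
grip [0.45309502 0.18250537 0.18423651] tool delta cm [ 0.01851164 -0.04265096  3.50341503] psi -162.0194614893738 pull 1cm along z, tool: [-0.86601767  0.00215193 -0.50000876]
```

View pics/w4.png

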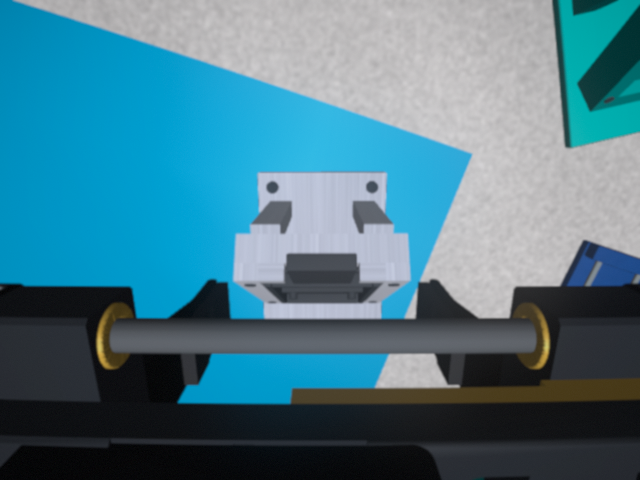

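The tab at (322,267) is centred between the fingertips, which are at columns 228 and 418. Descending and closing.

```bash
python3 -m jog '[{"tx":0,"ty":-0.04,"tz":1.2,"roll":0,"jaw":1},{"tx":0,"ty":0,"tz":1.2,"roll":0,"jaw":1},{"tx":0,"ty":0,"tz":1.1,"roll":0,"jaw":1},{"tx":0,"ty":0,"tz":0,"roll":0,"jaw":1},{"tx":0,"ty":0,"tz":0,"roll":0,"jaw":0.55},{"tx":0,"ty":0,"tz":0,"roll":0,"jaw":0.45},{"tx":0,"ty":0,"tz":0,"roll":0,"jaw":0.4},{"tx":0,"ty":0,"tz":0,"roll":0,"jaw":0.4}]'
python3 -m jog '[{"tx":0,"ty":0,"tz":0,"roll":0,"jaw":0.3},{"tx":0,"ty":0,"tz":0,"roll":0,"jaw":0.2},{"tx":0,"ty":0,"tz":0,"roll":0,"jaw":0.2},{"tx":0,"ty":0,"tz":0,"roll":0,"jaw":0.2}]'
```

```text
time_s: 8.9
position: [0.4531, 0.1833, 0.1844]
tcp_rot: [[-0.951, -0.31, 0.001], [-0.31, 0.951, 0.0], [-0.001, -0.0, -1.0]]
force: [-0.9, 0.5, 0.5]
opening: 0.719
grasp_force: 0.0
time_s: 9.3
position: [0.4528, 0.1832, 0.1839]
tcp_rot: [[-0.951, -0.31, -0.0], [-0.31, 0.951, -0.0], [0.0, 0.0, -1.0]]
force: [0.4, 1.5, 0.1]
opening: 0.355
grasp_force: 0.0
```

```bash
python3 - <<'E'
from h import *
W,D,S=cam("wrist"),cam("side"),cam("scene")
s=read_state();t=np.array(s["position"]);print(s["opening"],s["grasp_force"],t)
for C in(W,D,S):print(proj(C,[t,t-[0,0,.019]]))
for n in("side","scene","wrist"):print(n,[(l["point"],round(l["p"],2)) for l in landmark_of(n,"tab")])
c1=cv2.resize(D["img"][220:330,250:360],(400,400),interpolation=2);c2=cv2.resize(S["img"][170:300,310:440],(400,400),interpolation=2)
c3=cv2.resize(W["img"][160:400,120:520],(333,200));c=np.hstack([c1,c2]);z=np.zeros((200,800,3),np.uint8);z[:,:333]=c3;save(np.vstack([c,z]),"chk.png")
E
```

```text
0.24461063386709841 0.0 [0.45280443 0.18318819 0.18392939]
[[321.51773199 290.22527295]
 [321.65451493 276.73882729]]
[[312.25509006 262.34828104]
 [312.39539456 265.56958258]]
[[355.90480146 212.11453154]
 [355.66535479 217.9845695 ]]
side []
scene [([215.1, 356.1], 0.75)]
wrist [([289.5, 320.9], 0.57)]
```

View pics/chk.png

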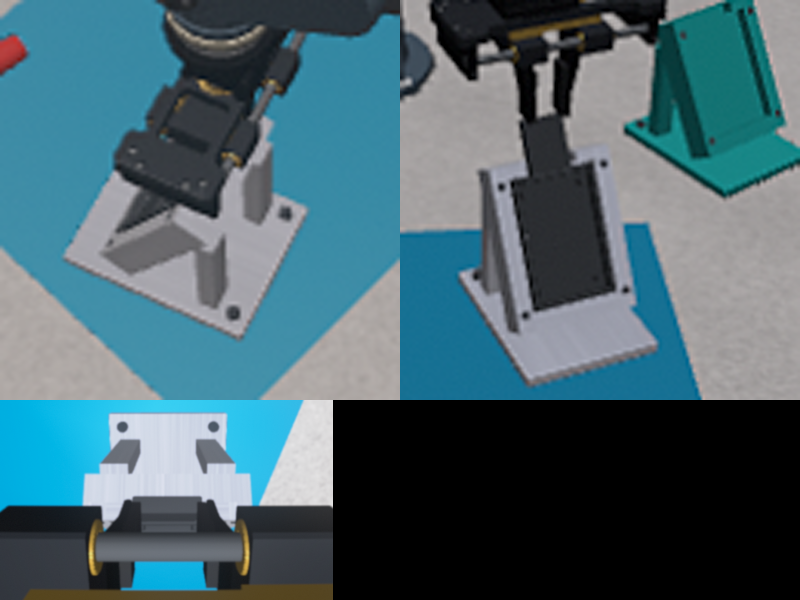

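```bash
python3 - <<'E'
from h import *
import rig
print("tips",tips_ahead if not callable(tips_ahead) else tips_ahead())
C=np.load("w3.npy",allow_pickle=True).item()
c=capture("wrist");M=np.array(c["tool_from_camera"])@np.diag([1,-1,-1,1.]);C["M"]=M
print(read_state()["opening"],read_state()["grasp_force"],read_state()["force"])
for z in(.019,0,-.02,-.04):
    print(z,np.round(proj(C,[[x,y,z] for y in(-.0435,.0435) for x in(-.0095,0,.0095)])).tolist())
# dark profile at opened-finger columns in w4
g=cv2.cvtColor(cv2.imread("pics/w4.png"),cv2.COLOR_BGR2GRAY)
for r in range(270,400,6):print(r,''.join('#' if v<60 else '.' for v in g[r,150:500:4]))
E
```

```text
tips 0.019
0.20636390787508088 0.0 [ 0.20575271 -0.25517405  0.00771924]
0.019 [[243.0, 293.0], [242.0, 277.0], [241.0, 260.0], [401.0, 293.0], [402.0, 277.0], [403.0, 260.0]]
0 [[235.0, 308.0], [234.0, 290.0], [233.0, 272.0], [408.0, 308.0], [409.0, 290.0], [410.0, 272.0]]
-0.02 [[226.0, 327.0], [224.0, 307.0], [222.0, 288.0], [417.0, 327.0], [419.0, 307.0], [420.0, 288.0]]
-0.04 [[213.0, 350.0], [211.0, 329.0], [209.0, 307.0], [429.0, 350.0], [431.0, 329.0], [433.0, 307.0]]
270 ........................................................................................
276 ....................................############.#......................................
282 ...............##.....................#...#............................#................
288 .............#######..........###.....................##............######..............
294 ............########............###.................###.............#######.............
300 ...........#########.............##.................#..............#########............
306 .........###########.....................................
[... 726 characters left out ...]
.................................####...#########
360 ###############.........................................................####..##########
366 ###############..........................................................###############
372 ##############............................................................##############
378 #############.............................................................##############
384 ##########....................................................................##########
390 #########...............................................................................
396 ########................................................................................
```

The fingers closed past 40 mm without touching anything. The wrist pixels (inner edges at columns 228 and 418) and the scene view both put the real fingertips about 14 mm above the reported TCP, i.e. about 33 mm short of nominal. They passed over the tab's top. I'm reopening and going 30 mm deeper, with guarded forces.

```bash
python3 -m jog '[{"tx":0,"ty":0,"tz":0,"roll":0,"jaw":0.8},{"tx":0,"ty":0,"tz":0,"roll":0,"jaw":0.8},{"tx":0,"ty":0,"tz":0,"roll":0,"jaw":0.8},{"tx":0,"ty":0,"tz":0,"roll":0,"jaw":0.8},{"tx":0,"ty":0,"tz":0,"roll":0,"jaw":0.8},{"tx":0,"ty":0,"tz":0,"roll":0,"jaw":0.8},{"tx":0,"ty":0,"tz":0,"roll":0,"jaw":0.8}]'
python3 -m jog '[{"tx":0,"ty":0,"tz":0.6,"roll":0,"jaw":0.8},{"tx":0,"ty":0,"tz":0.6,"roll":0,"jaw":0.8},{"tx":0,"ty":0,"tz":0.6,"roll":0,"jaw":0.8}]'
```

```text
time_s: 10.35
position: [0.4528, 0.1832, 0.1839]
tcp_rot: [[-0.951, -0.31, -0.0], [-0.31, 0.951, -0.0], [0.0, -0.0, -1.0]]
force: [-0.1, 0.3, -0.2]
opening: 0.745
grasp_force: 0.0
time_s: 10.65
position: [0.4526, 0.1832, 0.1653]
tcp_rot: [[-0.951, -0.31, -0.001], [-0.31, 0.951, -0.0], [0.001, 0.0, -1.0]]
force: [-0.4, -0.1, 0.2]
opening: 0.8
grasp_force: 0.0
```

```bash
python3 -m jog '[{"tx":0,"ty":0,"tz":0.6,"roll":0,"jaw":0.8},{"tx":0,"ty":0,"tz":0.6,"roll":0,"jaw":0.8},{"tx":0,"ty":0,"tz":0,"roll":0,"jaw":0.8}]'
python3 -m jog '[{"tx":0,"ty":0,"tz":0,"roll":0,"jaw":0.4},{"tx":0,"ty":0,"tz":0,"roll":0,"jaw":0.4},{"tx":0,"ty":0,"tz":0,"roll":0,"jaw":0.3},{"tx":0,"ty":0,"tz":0,"roll":0,"jaw":0.3},{"tx":0,"ty":0,"tz":0,"roll":0,"jaw":0.3},{"tx":0,"ty":0,"tz":0,"roll":0,"jaw":0.3},{"tx":0,"ty":0,"tz":0,"roll":0,"jaw":0.3}]'
```

```text
time_s: 10.95
position: [0.4521, 0.1831, 0.1529]
tcp_rot: [[-0.951, -0.31, -0.002], [-0.31, 0.951, -0.0], [0.002, 0.0, -1.0]]
force: [-0.0, 0.2, 0.4]
opening: 0.801
grasp_force: 0.0
time_s: 11.65
position: [0.453, 0.1832, 0.1541]
tcp_rot: [[-0.951, -0.31, 0.0], [-0.31, 0.951, -0.0], [-0.0, -0.0, -1.0]]
force: [-0.5, -0.7, 1.0]
opening: 0.457
grasp_force: 30.0
```

Gripped: 0.457 is 40 mm at 30 N. Now pulling out along the pocket normal.

```bash
python3 -m jog '[{"tx":-0.17,"ty":0,"tz":-0.1,"roll":0,"jaw":0.3},{"tx":-0.26,"ty":0,"tz":-0.15,"roll":0,"jaw":0.3},{"tx":-0.26,"ty":0,"tz":-0.15,"roll":0,"jaw":0.3},{"tx":-0.26,"ty":0,"tz":-0.15,"roll":0,"jaw":0.3}]'; python3 -m jog '[{"tx":-0.26,"ty":0,"tz":-0.15,"roll":0,"jaw":0.3},{"tx":-0.43,"ty":0,"tz":-0.25,"roll":0,"jaw":0.3},{"tx":-0.43,"ty":0,"tz":-0.25,"roll":0,"jaw":0.3},{"tx":-0.43,"ty":0,"tz":-0.25,"roll":0,"jaw":0.3},{"tx":-0.43,"ty":0,"tz":-0.25,"roll":0,"jaw":0.3},{"tx":-0.43,"ty":0,"tz":-0.25,"roll":0,"jaw":0.3},{"tx":-0.43,"ty":0,"tz":-0.25,"roll":0,"jaw":0.3}]'
python3 - <<'E'
from h import *
C=cam("scene");save(C["img"],"sc5.png");print(landmark_of("scene","tab"),landmark_of("scene","shell"))
T=trace("scene","shell");print([(t["bbox"],t["p"]) for t in T],read_state()["moment"])
E
```

```text
time_s: 12.05
position: [0.4617, 0.1862, 0.1594]
tcp_rot: [[-0.951, -0.31, -0.001], [-0.31, 0.951, -0.0], [0.001, 0.0, -1.0]]
force: [-1.1, -0.9, -0.7]
opening: 0.453
grasp_force: 30.0
time_s: 12.75
position: [0.4892, 0.1951, 0.1762]
tcp_rot: [[-0.951, -0.31, -0.0], [-0.31, 0.951, -0.0], [0.0, -0.0, -1.0]]
force: [-0.3, 0.2, -0.6]
opening: 0.456
grasp_force: 30.0
[{'point': [260.7, 456.8], 'p': 0.66}, {'point': [212.6, 363.9], 'p': 0.6}] []
[([354.9, 206.0, 31.1, 67.1], 0.95)] [ 0.13110066 -0.12768476  0.00554176]
```

```bash
python3 -m jog '[{"tx":-0.3,"ty":0,"tz":-1,"roll":0,"jaw":0.3},{"tx":-0.3,"ty":0,"tz":-2,"roll":0,"jaw":0.3},{"tx":0,"ty":0,"tz":-2,"roll":0,"jaw":0.3},{"tx":0,"ty":0,"tz":-2,"roll":0,"jaw":0.3},{"tx":0,"ty":0,"tz":-2,"roll":0,"jaw":0.3},{"tx":0,"ty":0,"tz":-1,"roll":0.1,"jaw":0.3},{"tx":0.3,"ty":-1.5,"tz":0,"roll":0,"jaw":0.3},{"tx":1,"ty":-3,"tz":0,"roll":0,"jaw":0.3}]'
python3 -m jog '[{"tx":1.0,"ty":-3.5,"tz":0,"roll":0.05,"jaw":0.3},{"tx":1,"ty":-3.5,"tz":0,"roll":0.05,"jaw":0.3},{"tx":1,"ty":-3.5,"tz":0,"roll":0.05,"jaw":0.3},{"tx":1,"ty":-3.5,"tz":0,"roll":0.05,"jaw":0.3},{"tx":0.6,"ty":-3.5,"tz":0,"roll":0.05,"jaw":0.3},{"tx":0.4,"ty":-3.5,"tz":0,"roll":0.05,"jaw":0.3},{"tx":0.2,"ty":-3.5,"tz":0,"roll":0.05,"jaw":0.3},{"tx":0,"ty":-3.5,"tz":0,"roll":0.05,"jaw":0.3}]'
```

```text
time_s: 13.75
position: [0.4917, 0.1501, 0.2763]
tcp_rot: [[-0.976, -0.219, 0.001], [-0.219, 0.976, 0.0], [-0.001, -0.0, -1.0]]
force: [0.5, -0.6, -0.5]
opening: 0.453
grasp_force: 30.0
time_s: 14.55
position: [0.4495, -0.1351, 0.2755]
tcp_rot: [[-0.983, 0.184, -0.002], [0.184, 0.983, 0.0], [0.002, -0.0, -1.0]]
force: [-0.2, -0.5, -0.8]
opening: 0.453
grasp_force: 30.0
```

```bash
python3 -m jog '[{"tx":0,"ty":-3,"tz":0,"roll":0.1,"jaw":0.3},{"tx":0,"ty":-3,"tz":0,"roll":0.14,"jaw":0.3},{"tx":0,"ty":-2,"tz":0,"roll":0.14,"jaw":0.3},{"tx":0,"ty":0,"tz":0,"roll":0.14,"jaw":0.3},{"tx":0,"ty":0,"tz":0,"roll":0.14,"jaw":0.3},{"tx":0,"ty":0,"tz":0,"roll":0.14,"jaw":0.3},{"tx":0,"ty":0,"tz":0,"roll":0.14,"jaw":0.3},{"tx":0,"ty":0,"tz":0,"roll":0.14,"jaw":0.3}]'
python3 -m jog '[{"tx":0,"ty":0,"tz":0,"roll":0.14,"jaw":0.3},{"tx":0,"ty":0,"tz":0,"roll":0.14,"jaw":0.3},{"tx":0,"ty":0,"tz":0,"roll":0.14,"jaw":0.3},{"tx":0,"ty":0,"tz":0,"roll":0.14,"jaw":0.3},{"tx":0,"ty":0,"tz":0,"roll":0.14,"jaw":0.3},{"tx":0,"ty":0,"tz":0,"roll":0.14,"jaw":0.3},{"tx":0,"ty":0,"tz":0,"roll":0.14,"jaw":0.3},{"tx":0,"ty":0,"tz":0,"roll":0.14,"jaw":0.3}]'
```

```text
time_s: 15.35
position: [0.4276, -0.2101, 0.2753]
tcp_rot: [[-0.297, 0.955, -0.002], [0.955, 0.297, 0.001], [0.001, -0.001, -1.0]]
force: [0.1, 1.0, -0.7]
opening: 0.458
grasp_force: 30.0
time_s: 16.15
position: [0.4277, -0.2101, 0.2753]
tcp_rot: [[0.73, 0.684, -0.002], [0.684, -0.73, 0.001], [-0.001, -0.002, -1.0]]
force: [-0.3, 0.5, -1.0]
opening: 0.458
grasp_force: 30.0
```

```bash
python3 -m jog '[{"tx":0,"ty":0,"tz":0,"roll":0.131,"jaw":0.3},{"tx":0,"ty":0,"tz":0,"roll":0.131,"jaw":0.3},{"tx":0,"ty":0,"tz":0,"roll":0.131,"jaw":0.3},{"tx":0,"ty":0,"tz":0,"roll":0.131,"jaw":0.3},{"tx":0,"ty":0,"tz":0,"roll":0.131,"jaw":0.3},{"tx":3,"ty":1,"tz":-0.5,"roll":0,"jaw":0.3},{"tx":4,"ty":1,"tz":-0.5,"roll":0,"jaw":0.3},{"tx":4,"ty":1,"tz":0,"roll":0,"jaw":0.3}]'
cat > place.py <<'E'
from h import *
np.set_printoptions(precision=3,suppress=True)
rest=[.4821,-.2412,np.radians(5.4)];Rp,pp=frame(*rest,.08,55)
def P(phi):
    f=np.radians(phi);o=np.array([.060,0,.014*np.cos(f)]);sx=np.array([np.cos(f),0,-np.sin(f)]);sz=np.array([-np.sin(f),0,-np.cos(f)])
    return pp+Rp@(o-.159*sx+.007*sz)-[0,0,.030]
def shell_pts(t,T,el):  # el = elevation of shell z (deg), tool pose -> world of shell points fn
    hy=T[:,0]; e=np.radians(el); sz=-np.cos(e)*hy+np.array([0,0,np.sin(e)]); sx=-np.sin(e)*hy-np.array([0,0,np.cos(e)]); sy=np.cross(sz,sx)
    Q=t+[0,0,.030]
    return lambda a:Q+(a[:,0:1]+.099)*sx+a[:,1:2]*sy+(a[:,2:]-.007)*sz
E
python3 - <<'E'
from place import *
s=read_state();t=np.array(s["position"]);T=np.array(s["tcp_rot"]);print(s["joint_positions"],np.degrees(np.arctan2(T[1,0],T[0,0])))
for f in range(65,-1,-13):print(f,P(f),"delta tool cm",T.T@(P(f)-t)*100)
box=np.array([(x,y,z) for x in(-.06,.06) for y in(-.04,.04) for z in(0,.014)]+[(x,y,z) for x in(-.11,) for y in(-.02,.02) for z in(.002,.012)])
for n in("scene","side"):
    C=cam(n);save(C["img"],n+"6.png")
    for q in trace(n,"shell")[:3]:print(n,"obs",np.round(q["bbox"]),q["p"],"->br",np.round(q["bbox"][0]+q["bbox"][2]),np.round(q["bbox"][1]+q["bbox"][3]))
    for el in(30,20,10,0,-10):
        u=proj(C,shell_pts(t,T,el)(box));print(el,u.min(0),u.max(0))
E
```

```text
time_s: 16.95
position: [0.5417, -0.2297, 0.2864]
tcp_rot: [[0.995, 0.103, 0.0], [0.103, -0.995, -0.001], [-0.0, 0.001, -1.0]]
force: [0.6, -0.6, -0.5]
opening: 0.455
grasp_force: 30.0
[-33.827  22.846  82.     -0.042  75.121  50.29 ] 5.893710669863229
65 [ 0.594 -0.231  0.145] delta tool cm [ 5.221  0.619 14.092]
52 [ 0.563 -0.234  0.16 ] delta tool cm [ 2.078  0.593 12.647]
39 [ 0.529 -0.237  0.166] delta tool cm [-1.305  0.564 12.017]
26 [ 0.495 -0.24   0.164] delta tool cm [-4.755  0.534 12.235]
13 [ 0.462 -0.243  0.153] delta tool cm [-8.095  0.505 13.289]
0 [ 0.431 -0.246  0.135] delta tool cm [-11.153   0.477  15.125]
scene obs [178. 186.  38.  40.] 0.69 ->br 216.0 225.0
scene obs [357. 326.  84.  11.] 0.25 ->br 441.0 337.0
30 [175.769 185.564] [215.704 224.934]
20 [175.586 185.14 ] [215.874 233.521]
10 [175.299 184.859] [215.861 241.213]
0 [174.914 184.73 ] [215.633 247.795]
-10 [174.441 184.754] [215.123 253.047]
30 [383.372 122.411] [415.246 181.632]
20 [382.593 122.234] [407.927 180.209]
10 [380.615 122.162] [400.475 177.639]
0 [375.053 122.197] [397.876 174.017]
-10 [367.926 122.339] [396.15  169.447]
```

The shell still sits at its mould tilt; its bbox matches the 30° prediction within 2 px, which also confirms the 30 mm finger offset. I'm going out in front of the plate and down toward the ledge.

```bash
python3 -m jog '[{"tx":2.5,"ty":0.3,"tz":0,"roll":0,"jaw":0.3},{"tx":3.2,"ty":0.3,"tz":1,"roll":0.008,"jaw":0.3},{"tx":0,"ty":0,"tz":2.5,"roll":0,"jaw":0.3},{"tx":0,"ty":0,"tz":2.5,"roll":0,"jaw":0.3},{"tx":0,"ty":0,"tz":2.5,"roll":0,"jaw":0.3},{"tx":0,"ty":0,"tz":2.0,"roll":0,"jaw":0.3},{"tx":0,"ty":0,"tz":1.5,"roll":0,"jaw":0.3},{"tx":0,"ty":0,"tz":0.8,"roll":0,"jaw":0.3}]'
python3 -m jog '[{"tx":0,"ty":0,"tz":0,"roll":0,"jaw":0.3},{"tx":0,"ty":0,"tz":0.4,"roll":0,"jaw":0.3},{"tx":0,"ty":0,"tz":0.3,"roll":0,"jaw":0.3},{"tx":0,"ty":0,"tz":0.2,"roll":0,"jaw":0.3}]'
python3 - <<'E'
from place import *
s=read_state();t=np.array(s["position"]);T=np.array(s["tcp_rot"])
for f in(65,60,55,45,35):print(f,"delta tool cm",T.T@(P(f)-t)*100)
E
```

```text
time_s: 17.95
position: [0.5958, -0.2282, 0.1562]
tcp_rot: [[0.996, 0.094, -0.004], [0.094, -0.996, 0.002], [-0.004, -0.003, -1.0]]
force: [-0.4, 0.1, -1.7]
opening: 0.457
grasp_force: 30.0
time_s: 18.35
position: [0.5989, -0.2289, 0.1497]
tcp_rot: [[0.996, 0.094, 0.001], [0.094, -0.996, -0.001], [0.001, 0.001, -1.0]]
force: [0.2, 0.4, 2.4]
opening: 0.455
grasp_force: 30.0
65 delta tool cm [-0.475  0.127  0.426]
60 delta tool cm [-1.644  0.128 -0.223]
55 delta tool cm [-2.864  0.129 -0.758]
45 delta tool cm [-5.419  0.13  -1.466]
35 delta tool cm [-8.062  0.131 -1.678]
```

```bash
python3 -m jog '[{"tx":-0.5,"ty":0.05,"tz":0.1,"roll":0,"jaw":0.3},{"tx":-0.6,"ty":0.05,"tz":-0.15,"roll":0,"jaw":0.3},{"tx":-0.6,"ty":0,"tz":-0.2,"roll":0,"jaw":0.3},{"tx":0,"ty":0,"tz":0,"roll":0,"jaw":0.3}]'
python3 -m jog '[{"tx":-0.6,"ty":0.03,"tz":-0.27,"roll":0,"jaw":0.3},{"tx":-0.6,"ty":0,"tz":-0.25,"roll":0,"jaw":0.3},{"tx":0,"ty":0,"tz":0,"roll":0,"jaw":0.3}]'
python3 - <<'E'
from place import *
s=read_state();t=np.array(s["position"]);T=np.array(s["tcp_rot"])
for f in(60,55,50,45,35,26,13,0):print(f,"delta tool cm",T.T@(P(f)-t)*100)
box=np.array([(x,y,z) for x in(-.06,.06) for y in(-.04,.04) for z in(0,.014)]+[(x,y,z) for x in(-.11,) for y in(-.02,.02) for z in(.002,.012)])
for n in("scene",):
    C=cam(n);save(C["img"],n+"7.png")
    for q in trace(n,"shell")[:1]:print(n,"obs",np.round(q["bbox"]),q["p"],"->br",np.round(q["bbox"][0]+q["bbox"][2]),np.round(q["bbox"][1]+q["bbox"][3]))
    for el in(30,25,20,15,10):
        u=proj(C,shell_pts(t,T,el)(box));print(el,u.min(0),u.max(0))
E
```

```text
time_s: 18.75
position: [0.583, -0.2314, 0.153]
tcp_rot: [[0.996, 0.093, 0.004], [0.093, -0.996, -0.001], [0.004, 0.001, -1.0]]
force: [4.3, 2.2, 2.7]
opening: 0.456
grasp_force: 30.0
time_s: 19.05
position: [0.5713, -0.2328, 0.1584]
tcp_rot: [[0.996, 0.093, 0.004], [0.093, -0.996, -0.001], [0.004, 0.001, -1.0]]
force: [4.0, 2.7, 4.9]
opening: 0.454
grasp_force: 30.0
60 delta tool cm [ 1.14  -0.002  0.655]
55 delta tool cm [-0.078  0.     0.117]
50 delta tool cm [-1.338  0.002 -0.303]
45 delta tool cm [-2.631  0.004 -0.601]
35 delta tool cm [-5.273  0.008 -0.822]
26 delta tool cm [-7.661  0.01  -0.591]
13 delta tool cm [-11.006   0.013   0.448]
0 delta tool cm [-14.072   0.014   2.272]
scene obs [185. 237.  36.  40.] 0.82 ->br 221.0 277.0
30 [181.777 237.163] [219.949 269.007]
25 [181.707 236.905] [220.058 273.458]
20 [181.612 236.677] [220.106 277.754]
15 [181.493 236.482] [220.106 281.869]
10 [181.349 236.321] [220.093 285.777]
```

Pivoting works: tilt is about 20° elevation (φ=55°) as planned, with about 6 N contact. Continuing along the arc.

```bash
python3 -m jog '[{"tx":-0.63,"ty":0,"tz":-0.2,"roll":0,"jaw":0.3},{"tx":-0.63,"ty":0,"tz":-0.2,"roll":0,"jaw":0.3},{"tx":-0.65,"ty":0,"tz":-0.16,"roll":0,"jaw":0.3},{"tx":-0.65,"ty":0,"tz":-0.14,"roll":0,"jaw":0.3},{"tx":0,"ty":0,"tz":0,"roll":0,"jaw":0.3}]'
python3 -m jog '[{"tx":-0.66,"ty":0,"tz":-0.09,"roll":0,"jaw":0.3},{"tx":-0.66,"ty":0,"tz":-0.07,"roll":0,"jaw":0.3},{"tx":-0.66,"ty":0,"tz":-0.04,"roll":0,"jaw":0.3},{"tx":-0.66,"ty":0,"tz":-0.02,"roll":0,"jaw":0.3},{"tx":0,"ty":0,"tz":0,"roll":0,"jaw":0.3}]'
python3 - <<'E'
from place import *
s=read_state();t=np.array(s["position"]);T=np.array(s["tcp_rot"]);print(s["moment"])
for f in(35,30,26,20,13,6,0):print(f,"delta tool cm",T.T@(P(f)-t)*100)
box=np.array([(x,y,z) for x in(-.06,.06) for y in(-.04,.04) for z in(0,.014)]+[(x,y,z) for x in(-.11,) for y in(-.02,.02) for z in(.002,.012)])
for n in("scene",):
    C=cam(n);save(C["img"],n+"8.png")
    for q in trace(n,"shell")[:1]:print(n,"obs",np.round(q["bbox"]),q["p"],"->br",np.round(q["bbox"][0]+q["bbox"][2]),np.round(q["bbox"][1]+q["bbox"][3]))
    for el in(10,5,0,-5):
        u=proj(C,shell_pts(t,T,el)(box));print(el,u.min(0),u.max(0))
E
```

```text
time_s: 19.65
position: [0.5463, -0.2354, 0.1663]
tcp_rot: [[0.996, 0.093, 0.006], [0.093, -0.996, -0.002], [0.005, 0.002, -1.0]]
force: [4.7, 2.6, 9.6]
opening: 0.455
grasp_force: 30.0
time_s: 20.15
position: [0.5181, -0.2382, 0.167]
tcp_rot: [[0.996, 0.094, 0.001], [0.094, -0.996, -0.002], [0.001, 0.002, -1.0]]
force: [2.0, 0.8, 4.9]
opening: 0.458
grasp_force: 30.0
[ 0.197 -0.547 -0.017]
35 delta tool cm [ 0.066 -0.04   0.058]
30 delta tool cm [-1.264 -0.04   0.14 ]
26 delta tool cm [-2.322 -0.04   0.296]
20 delta tool cm [-3.888 -0.04   0.679]
13 delta tool cm [-5.663 -0.04   1.346]
6 delta tool cm [-7.356 -0.042  2.241]
0 delta tool cm [-8.724 -0.043  3.179]
scene obs [443. 239.  24.  33.] 0.72 ->br 466.0 272.0
10 [182.855 221.833] [220.248 271.02 ]
5 [182.698 221.723] [220.175 274.47 ]
0 [182.52  221.647] [220.039 277.654]
-5 [182.322 221.607] [219.839 280.547]
```

```bash
python3 -m jog '[{"tx":-0.63,"ty":0,"tz":0.03,"roll":0,"jaw":0.3},{"tx":-0.63,"ty":0,"tz":0.06,"roll":0,"jaw":0.3},{"tx":-1.06,"ty":0,"tz":0.16,"roll":0,"jaw":0.3},{"tx":-0.78,"ty":0,"tz":0.18,"roll":0,"jaw":0.3},{"tx":-0.78,"ty":0,"tz":0.2,"roll":0,"jaw":0.3},{"tx":0,"ty":0,"tz":0,"roll":0,"jaw":0.3}]'
python3 -m jog '[{"tx":-0.89,"ty":0,"tz":0.31,"roll":0,"jaw":0.3},{"tx":-0.89,"ty":0,"tz":0.36,"roll":0,"jaw":0.3},{"tx":-0.5,"ty":0,"tz":0.26,"roll":0,"jaw":0.3},{"tx":0,"ty":0,"tz":0,"roll":0,"jaw":0.3}]'
cat > chk.py <<'E'
from place import *
s=read_state();t=np.array(s["position"]);T=np.array(s["tcp_rot"]);print(s["moment"])
for f in(13,10,6,3,0):print(f,"delta tool cm",T.T@(P(f)-t)*100)
box=np.array([(x,y,z) for x in(-.06,.06) for y in(-.04,.04) for z in(0,.014)]+[(x,y,z) for x in(-.11,) for y in(-.02,.02) for z in(.002,.012)])
for n in("scene","side"):
    C=cam(n);np.save("last_"+n+".npy",C,allow_pickle=True);save(C["img"],"last_"+n+".png")
    for q in trace(n,"shell")[:2]:print(n,"obs",np.round(q["bbox"]),q["p"],"->br",np.round(q["bbox"][0]+q["bbox"][2]),np.round(q["bbox"][1]+q["bbox"][3]))
    for el in(-20,-25,-30,-35):
        u=proj(C,shell_pts(t,T,el)(box));print(el,u.min(0),u.max(0))
E
python3 chk.py
```

```text
time_s: 20.85
position: [0.4776, -0.2408, 0.1588]
tcp_rot: [[0.996, 0.093, -0.003], [0.093, -0.996, 0.001], [-0.002, -0.001, -1.0]]
force: [-0.1, 0.5, 1.9]
opening: 0.458
grasp_force: 30.0
time_s: 21.25
position: [0.4554, -0.243, 0.1497]
tcp_rot: [[0.996, 0.093, -0.002], [0.093, -0.996, 0.001], [-0.002, -0.001, -1.0]]
force: [-0.1, 0.7, 2.5]
opening: 0.453
grasp_force: 30.0
[ 0.077 -0.183 -0.028]
13 delta tool cm [ 0.625  0.074 -0.38 ]
10 delta tool cm [-0.112  0.075 -0.021]
6 delta tool cm [-1.066  0.077  0.52 ]
3 delta tool cm [-1.759  0.078  0.972]
0 delta tool cm [-2.431  0.079  1.462]
scene obs [188. 214.  32.  62.] 0.87 ->br 220.0 277.0
scene obs [180. 233.  51.  67.] 0.6 ->br 231.0 300.0
-20 [185.838 214.579] [221.054 277.068]
-25 [185.599 214.68 ] [220.638 278.356]
-30 [185.35  214.813] [220.162 279.238]
-35 [185.092 214.773] [219.628 279.695]
side obs [380. 185.   9.  11.] 0.62 ->br 390.0 196.0
-20 [380.727 166.532] [415.649 202.067]
-25 [377.787 166.693] [415.807 199.238]
-30 [375.011 166.874] [415.943 196.284]
-35 [372.413 166.449] [416.056 193.22 ]
```

```bash
python3 -m jog '[{"tx":-0.5,"ty":0.03,"tz":0.24,"roll":0,"jaw":0.3},{"tx":-0.5,"ty":0.03,"tz":0.27,"roll":0,"jaw":0.3},{"tx":-0.38,"ty":0,"tz":0.23,"roll":0,"jaw":0.3},{"tx":-0.38,"ty":0,"tz":0.23,"roll":0,"jaw":0.3},{"tx":0,"ty":0,"tz":0,"roll":0,"jaw":0.3}]'
python3 -m jog '[{"tx":-0.23,"ty":0,"tz":0.16,"roll":0,"jaw":0.3},{"tx":-0.22,"ty":0,"tz":0.16,"roll":0,"jaw":0.3},{"tx":0,"ty":0,"tz":0,"roll":0,"jaw":0.3}]'
python3 -m jog '[{"tx":-0.12,"ty":0,"tz":0.08,"roll":0,"jaw":0.3},{"tx":0,"ty":0,"tz":0,"roll":0,"jaw":0.3}]'
python3 chk.py
```

```text
time_s: 21.95
position: [0.4388, -0.2454, 0.1401]
tcp_rot: [[0.996, 0.093, -0.001], [0.093, -0.996, 0.0], [-0.0, -0.001, -1.0]]
force: [-0.8, 0.5, 1.3]
opening: 0.454
grasp_force: 30.0
time_s: 22.25
position: [0.4346, -0.2458, 0.1371]
tcp_rot: [[0.996, 0.094, -0.0], [0.094, -0.996, 0.0], [-0.0, -0.0, -1.0]]
force: [0.2, 1.8, 2.6]
opening: 0.455
grasp_force: 30.0
time_s: 22.45
position: [0.4337, -0.246, 0.1365]
tcp_rot: [[0.996, 0.094, -0.0], [0.094, -0.996, 0.0], [-0.0, -0.0, -1.0]]
force: [-0.1, 0.8, 2.9]
opening: 0.458
grasp_force: 30.0
[ 0.293 -0.307  0.008]
13 delta tool cm [ 2.822 -0.021 -1.701]
10 delta tool cm [ 2.085 -0.021 -1.343]
6 delta tool cm [ 1.129 -0.02  -0.804]
3 delta tool cm [ 0.435 -0.02  -0.353]
0 delta tool cm [-0.237 -0.02   0.136]
scene obs [191. 214.  30.  63.] 0.7 ->br 221.0 277.0
-20 [187.188 214.505] [221.657 275.708]
-25 [186.959 214.605] [221.257 276.949]
-30 [186.718 214.736] [220.799 277.791]
-35 [186.469 214.692] [220.284 278.216]
side obs [210. 342.  46.  49.] 0.59 ->br 256.0 391.0
side obs [454. 150.  15.  20.] 0.48 ->br 469.0 170.0
-20 [385.92  172.581] [421.167 207.528]
-25 [382.993 172.744] [421.323 204.705]
-30 [380.231 172.925] [421.457 201.76 ]
-35 [377.651 172.294] [421.567 198.709]
```

```bash
python3 -m jog '[{"tx":-0.12,"ty":0,"tz":0.07,"roll":0,"jaw":0.3},{"tx":0,"ty":0,"tz":0,"roll":0,"jaw":0.3}]' | grep -E "position|^force"
python3 -m jog '[{"tx":-0.12,"ty":0,"tz":0.07,"roll":0,"jaw":0.3},{"tx":0,"ty":0,"tz":0,"roll":0,"jaw":0.3}]'| grep -E "position|^force"
python3 -m jog '[{"tx":-0.1,"ty":0,"tz":0.06,"roll":0,"jaw":0.3},{"tx":0,"ty":0,"tz":0,"roll":0,"jaw":0.3}]'| grep -E "position|^force"
python3 - <<'E'
from place import *
C=np.load("last_scene.npy",allow_pickle=True).item();D=cam("scene");E=cam("side")
a=cv2.resize(D["img"][180:310,150:260],None,fx=3.6,fy=3.6,interpolation=2);b=cv2.resize(E["img"][130:260,340:450],None,fx=3.6,fy=3.6,interpolation=2);save(np.hstack([a,b]),"fin.png");print(read_state()["moment"])
E
```

```text
position: [0.4326, -0.2461, 0.1358]
force: [0.8, 1.5, 1.5]
position: [0.4314, -0.2463, 0.135]
force: [0.6, 1.1, 0.3]
position: [0.4307, -0.2464, 0.1346]
force: [2.6, 1.3, 0.5]
[ 0.399 -0.716  0.026]
```

View pics/fin.png

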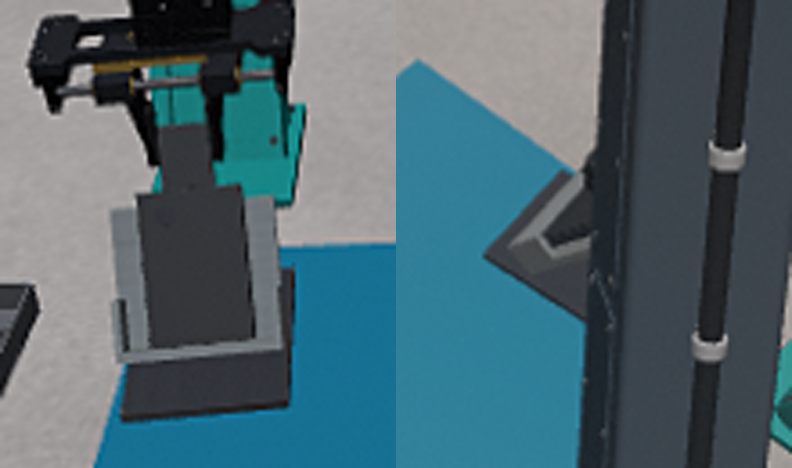

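The shell (crop 160–250, 185–350) lies on the plate with its tab up and outer face out. Its bottom edge is on the ledge between the cheeks, and contact forces are light. Releasing gently.

```bash
python3 -m jog '[{"tx":0,"ty":0,"tz":0,"roll":0,"jaw":0.47},{"tx":0,"ty":0,"tz":0,"roll":0,"jaw":0.5},{"tx":0,"ty":0,"tz":0,"roll":0,"jaw":0.55},{"tx":0,"ty":0,"tz":0,"roll":0,"jaw":0.65},{"tx":0,"ty":0,"tz":0,"roll":0,"jaw":0.7},{"tx":0,"ty":0,"tz":0,"roll":0,"jaw":0.7},{"tx":0,"ty":0,"tz":0,"roll":0,"jaw":0.7},{"tx":0,"ty":0,"tz":0,"roll":0,"jaw":0.7}]'
python3 -m jog '[{"tx":0,"ty":0,"tz":-0.5,"roll":0,"jaw":0.7},{"tx":0,"ty":0,"tz":-1,"roll":0,"jaw":0.7},{"tx":0,"ty":0,"tz":-2,"roll":0,"jaw":0.7},{"tx":0,"ty":0,"tz":-3,"roll":0,"jaw":0.7},{"tx":0,"ty":0,"tz":-4,"roll":0,"jaw":0.7},{"tx":0,"ty":0,"tz":-4,"roll":0,"jaw":0.7},{"tx":0,"ty":0,"tz":0,"roll":0,"jaw":0.7}]'
python3 - <<'E'
from place import *
tp=np.array([(-.06,-.04,0),(-.06,.04,0),(.06,.04,0),(.06,-.04,0),(-.11,-.02,.002),(-.11,.02,.002)])
sh=np.c_[tp[:,0],-tp[:,1],.014-tp[:,2]]
C=cam("scene");save(C["img"],"end.png");W=pp+sh@Rp.T
print("expected",np.round(proj(C,W),1).tolist())
for q in trace("scene","shell")[:1]:
    print(np.round(q["bbox"]),q["p"]);m=np.array(q["pixels"]).astype(np.uint8)
    e=np.zeros_like(m);u=proj(C,W).round().astype(np.int32);cv2.fillPoly(e,[u[[0,1,2,3]]],1);cv2.fillPoly(e,[u[[4,5,1,0]]],1)
    print("IoU",(m&e).sum()/(m|e).sum())
print([(l["point"],l["p"]) for l in landmark_of("scene","tab")],"exp tab",proj(C,pp+Rp@[-.095,0,.007]))
# motion check vs the pre-release picture and of bystanders vs first
import cv2 as c
a=c.imread("pics/scene0.png").astype(int);b=c.imread("pics/end.png").astype(int);d=np.abs(a-b).max(2)>40
for n,(x,y,w,h) in dict(tray=(95,255,67,40),jar=(262,325,30,38),driver=(358,322,88,18),holder=(440,238,33,35)).items():print(n,d[y:y+h,x:x+w].sum())
E
```

```text
time_s: 24.15
position: [0.4303, -0.2463, 0.1346]
tcp_rot: [[0.996, 0.094, -0.0], [0.094, -0.996, -0.0], [-0.0, 0.0, -1.0]]
force: [0.2, 0.6, 0.3]
opening: 0.699
grasp_force: 0.0
time_s: 24.85
position: [0.4334, -0.2489, 0.2861]
tcp_rot: [[0.996, 0.094, 0.01], [0.094, -0.996, -0.01], [0.01, 0.01, -1.0]]
force: [-0.2, 0.1, -0.4]
opening: 0.699
grasp_force: 0.0
expected [[215.9, 232.0], [186.7, 234.6], [190.7, 278.0], [219.9, 275.2], [207.2, 214.7], [192.6, 215.9]]
[190. 216.  28.  60.] 0.79
IoU 0.8262370540851554
[([218.3, 199.3], 0.92)] exp tab [[200.631 220.765]]
tray 0
jar 0
driver 0
holder 0
```

```bash
python3 -m jog '[{"tx":0,"ty":0,"tz":0,"roll":0,"jaw":0.7},{"tx":0,"ty":0,"tz":0,"roll":0,"jaw":0.7},{"tx":0,"ty":0,"tz":0,"roll":0,"jaw":0.7},{"tx":0,"ty":0,"tz":0,"roll":0,"jaw":0.7}]' | grep force
python3 - <<'E'
from h import *
a=cam("scene")["img"].astype(int);b=cv2.imread("pics/end.png")[:,:,::-1].astype(int);d=np.abs(a-b).max(2)>25
print("shell moved px",d[210:285,180:235].sum())
print(hand_in())
E
```

```text
force: [0.2, -0.4, 0.1]
grasp_force: 0.0
shell moved px 0
the job is handed in; nothing more can be done
None
```

I turned the shell over and stood it on the inspection rest, smooth face out, tab up and bottom edge on the ledge between the cheeks; it was released gently, had not moved 0.4 s later, the bystanders were undisturbed, and the job was handed in at about 25 s.

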